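# Park the bench things in their matching nests

## Robot

A 6-joint arm with a two-finger parallel gripper is mounted at the origin on a cart in front of the work surface, level with it; the furniture and walls round the work are solid. World frame = base frame: x ahead of the robot, y to its left, z up, the work surface at z = 0. Lengths are in m, angles in rad, forces in N, time in s.
With the tool pointing down it reaches from about 0.35 to 0.775 m from the base axis. Payload 7.3 kg.
Tool frame: the origin (TCP) lies at the very end of the fingers, on their centre line; the grasp point (between the pads) lies 19 mm behind it (robot.hold_point_z is the distance from the TCP to the grasp point, in m); z points along the fingers, y is the direction in which the jaws open and shut (so a half turn about z gives the same grasp; the last joint's range is limited). The gripper opens to 92 mm and grips with 3 to 60 N. Pads are 19 mm wide; open, the fingers measure 130 mm over their backs; the gripper's body (75 mm by 190 mm) begins 47 mm behind the grasp point.
Start: joints at [1.065, 0.342, 1.524, -0, 1.275, -0.146], TCP at [0.185, 0.491, 0.227] pointing down, gripper open.
Joint ranges: [-2.53, 2.53], [-0.77, 2.02], [0.04, 2.7], [-1, 4.14], [0.28, 2.66], [-3.11, 3.11]. Speed limits (rad/s): [2.57, 2.57, 3.14, 3.14, 3.14, 3.14].

## Interface

Orientations are given as [roll, pitch, yaw] about the fixed x, y, z axes, in that order (R = Rz(yaw) Ry(pitch) Rx(roll)).
In Python, from cell import monitor, viewer, robot gives the robot as it stands.
- The arm moves only by the tool move_arm, never from a script. Its argument "deltas" is a list of rows, each an object of numbers: "x", "y", "z": the shift along the tool's x, y, z in m; "wx", "wy", "wz": the turn, a rotation vector about the tool's x, y, z in degrees; "hand": the opening, from 0 (shut) to 1 (fully open). In form: [{"x": .., "y": .., "z": .., "wx": .., "wy": .., "wz": .., "hand": ..}, ...]. A call has 1 to 8 rows; each row is the pose to reach, as a shift and turn from the pose commanded when the call began, along the tool's axes at that moment; what a row does not reach only later rows make up. A row lasts 1/8 s, in which the tool goes at most 62.5 mm and 10.7 degrees, less where a joint would pass 70% of its speed; a pose out of reach is approached as far as the arm can. A call with a gripper value outside its range is refused whole. The fingers move at their own pace and stop on an object; "grip_force" is the grip in N (left out, the last holds). Time passes only in rows, so rows that repeat a pose let the fingers close. It gives the time, the measured TCP pose, the force and the opening at its end, in the units of the state.
- monitor.observe(): the state, without advancing time (a new reading comes with each control period).
- viewer.read_camera(name): name is "scene" or "top" or "wrist"; returns the picture (480x640x3 uint8, red, green, blue); there is no depth.
- viewer.camera_params(name): a dict with "camera_matrix" (3x3 intrinsics, pixels), "k1" (the pictures are not rectified: a ray, as slopes to the right and down, at radius r is drawn at 1 + k1 r^2 times it, then the intrinsics apply), "R" (3x3) and "t" (3): a world point X has camera coordinates R X + t. Camera axes: x right, y down, z forward; pixel columns grow to the right and rows downward; lengths in m; the calibration is good to about 2 mm. A picture is of the moment at which its call begins: read the wrist's pose just before it. camera_params takes no time and is no camera call; for the wrist camera it gives the pose at the moment of the call.
- robot.hand_in(): hands the job in, once; it reports no verdict.
The state is a dict: "time": time; "qpos": joint angles; "qvel": joint speeds; "joint_efforts": joint torques, N m; "tool_pos": TCP position; "tool_rot": TCP orientation; "contact_force": force on the tool from outside, world axes, zero at the start; "torque": the same for the moment, N m; "opening": finger opening in m.
Only numpy, scipy, OpenCV 4.12 (cv2) and the standard library are available. Lean on these libraries where they do the work, as an engineer would, in place of code of your own. Each camera call takes 0.05 s, during which the arm holds its last target. There are 200 camera calls.

## Task

Clear the bench for the next user: put the large black block, the medium black block, the petri dish and the small brown bottle each into the shallow grey nest whose recess matches its shape and size, lying flat on the nest's floor, the blocks lengthwise with their recess and the bottle upright. Leave the glass beaker and the pink-capped jar standing where they are.

Things in the scene. Friction and masses are not known exactly. Their poses are not given: they have to be found in the camera images.
- large_block: The larger of two flat black adapter blocks with a pale plate on top: 60 (its x) x 90 (its y) x 26 mm high; grasp it across the 60 mm. Origin: centre of its underside; z up.
- medium_block: The smaller of the two flat black adapter blocks with a pale plate on top: 45 (its x) x 70 (its y) x 22 mm high; grasp it across the 45 mm. Origin: centre of its underside; z up.
- dish: Round clear petri dish with its lid on, 59 mm across, 16 mm high; acts as one solid disc that can be grasped across its diameter. Origin: centre of its underside; z up.
- bottle: Small brown bottle with a white cap, standing, 30 mm across, 85 mm high; the straight body reaches from the underside to about 55 mm. Origin: centre of its underside; z up.
- nest_large_block: Shallow tray for the large block: recess 74 (its x) x 104 (its y) mm, 86 x 116 mm outside; floor 2 mm above the origin, lip top 6 mm above the origin, with a 40 mm wide gap in the lip at the middle of each long side for fingers. Fixed to the worktop, grey plastic with a white floor, yaw up to 0.5 rad either way. Origin: centre of its underside; z up.
- nest_medium_block: Shallow tray for the medium block: recess 59 (its x) x 84 (its y) mm, 71 x 96 mm outside; floor 2 mm above the origin, lip top 6 mm above the origin, with a 40 mm wide gap in the lip at the middle of each long side for fingers. Fixed to the worktop, grey plastic with a white floor, yaw up to 0.5 rad either way. Origin: centre of its underside; z up.
- nest_dish: Shallow round tray for the petri dish: recess 72 mm across, 84 mm outside; floor 2 mm and lip top 5 mm above the origin; no gap in the lip. Fixed to the worktop, grey plastic with a white floor, yaw up to 0.5 rad either way. Origin: centre of its underside; z up.
- nest_bottle: Round socket for the bottle: recess 42 mm across, 56 mm outside; floor 2 mm and rim top 14 mm above the origin. Fixed to the worktop, grey plastic with a white floor, yaw up to 0.5 rad either way. Origin: centre of its underside; z up.
- glass_beaker: Bystander: empty clear beaker standing among the work, loose, 53 mm across, 70 mm high. Leave it alone. Origin: centre of its underside; z up.
- pink_jar: Bystander: small clear jar with a pink cap, loose, 28 mm across, 46 mm high, standing behind the work. Leave it alone. Origin: centre of its underside; z up.

How it is judged:
At the end, for the whole second after the job is handed in: Each thing is released, still and flat (0.06 rad) in its own nest: within 11 mm of its centre, underside at most 4 mm above the nest's origin, blocks lengthwise within 0.25 rad (either way round); beaker and jar upright (0.1 rad), within 20 mm of their start (horizontal distance between large_block and nest_large_block below 0.011 m and z of large_block in the frame of nest_large_block between -0.002 and 0.004 m and angle between each of large_block, medium_block, dish, bottle's own z axis and vertical below 0.06 rad and linear speed of each of large_block, medium_block, dish, bottle below 0.01 m/s and angle between the y axis of large_block and the y axis of nest_large_block, either way round below 0.25 rad and horizontal distance between medium_block and nest_medium_block below 0.011 m and z of medium_block in the frame of nest_medium_block between -0.002 and 0.004 m and angle between the y axis of medium_block and the y axis of nest_medium_block, either way round below 0.25 rad and horizontal distance between dish and nest_dish below 0.011 m and z of dish in the frame of nest_dish between -0.002 and 0.004 m and horizontal distance between bottle and nest_bottle below 0.011 m and z of bottle in the frame of nest_bottle between -0.002 and 0.004 m and distance of each of glass_beaker, pink_jar from where it was at the start of the episode below 0.02 m and angle between each of glass_beaker, pink_jar's own z axis and vertical below 0.1 rad); the robot touches nothing.
It fails at once if the beaker is moved more than 20 mm or tipped (distance of glass_beaker from where it was at the start of the episode above 0.02 m or angle between glass_beaker's own z axis and vertical above 0.25 rad).
It fails at once if the pink-capped jar is moved more than 20 mm or tipped (distance of pink_jar from where it was at the start of the episode above 0.02 m or angle between pink_jar's own z axis and vertical above 0.25 rad).
It also fails if it takes over 106 s, if anything falls off the work surface, if the arm or the gripper's body presses on something with over 40 N, if the wrist force passes 120 N, or if a joint passes its speed limit or range.

## Working session

There is one attempt and no reset: what is moved stays moved. The work goes in short steps, Python scripts to look and compute and a tool call to move; the robot and the scene stay as the last step left them, time stands still between calls to the robot, and variables do not carry over. Pictures are saved under pics/ and viewed, about 12 in all and at most 16, crops included, and the job is handed in when it is done.

Besides the shell and the picture viewer there is one more tool, called after "Emit:" in YAML: its name, and indented under it one key for each argument. move_arm: Moves the arm, as the interface text tells. Its arguments: {"type":"object","properties":{"deltas":{"type":"array","items":{"type":"object","properties":{"x":{"type":"number"},"y":{"type":"number"},"z":{"type":"number"},"wx":{"type":"number"},"wy":{"type":"number"},"wz":{"type":"number"},"hand":{"type":"number"}}}},"grip_force":{"type":"number"}},"required":["deltas"]}

```bash
ls; mkdir -p pics; cat > h.py <<'E'
import numpy as np, cv2
from cell import monitor, viewer, robot
def snap(cam,name):
    p=viewer.camera_params(cam); im=viewer.read_camera(cam)
    cv2.imwrite(f'pics/{name}.png',cv2.cvtColor(im,cv2.COLOR_RGB2BGR)); np.save(f'pics/{name}.npy',dict(p),allow_pickle=True); return im
def P(name): return np.load(f'pics/{name}.npy',allow_pickle=True).item()
def back(p,uv,z):
    K=np.array(p['camera_matrix']);R=np.array(p['R']);t=np.array(p['t'])
    uv=np.atleast_2d(np.array(uv,float))
    d=np.c_[(uv[:,0]-K[0,2])/K[0,0],(uv[:,1]-K[1,2])/K[1,1]]
    s=d.copy()
    for _ in range(20): s=d/(1+p['k1']*(s**2).sum(1,keepdims=True))
    r=np.c_[s,np.ones(len(s))]@R; c=-R.T@t
    return c+r*((z-c[2])/r[:,2])[:,None]
def proj(p,X):
    K=np.array(p['camera_matrix']);c=np.atleast_2d(X)@np.array(p['R']).T+np.array(p['t'])
    s=c[:,:2]/c[:,2:]; s=s*(1+p['k1']*(s**2).sum(1,keepdims=True))
    return s*[K[0,0],K[1,1]]+[K[0,2],K[1,2]]
E
python3 - <<'E'
from h import *
print(monitor.observe(), robot.hold_point_z)
for c in ['top','scene']:
    snap(c,c+'0'); p=P(c+'0'); print(c, p)
E
```

```text
pics
{'time': 0.0, 'qpos': array([ 1.06501817e+00,  3.42734106e-01,  1.52503413e+00,  1.73821630e-05,
        1.27539116e+00, -1.46055911e-01]), 'qvel': array([-1.67335359e-04,  8.74552198e-05,  7.06186439e-04, -5.03818820e-04,
       -1.91500125e-03, -7.27427242e-04]), 'joint_efforts': array([ 1.29375527e-03, -4.31230152e+01, -2.44225484e+01,  7.17398152e-02,
        5.60314755e-02, -1.47117175e-04]), 'tool_pos': array([0.18460717, 0.4910319 , 0.22603308]), 'tool_rot': array([-3.14004501e+00, -2.44464160e-04,  2.78186514e+00]), 'contact_force': array([-0.32764658, -0.42395943,  0.31057483]), 'torque': array([-0.03723062,  0.02712292, -0.00777462]), 'opening': 0.09166056923263805} 0.0188
top {'camera_matrix': array([[437.57297312,   0.        , 316.08250952],
       [  0.        , 437.57297312, 240.28500127],
       [  0.        ,   0.        ,   1.        ]]), 'k1': -0.007253022398760073, 'R': array([[-0.0252273 , -0.99961479,  0.01156974],
       [-0.98968037,  0.02334024, -0.14137891],
       [ 0.14105441, -0.01501696, -0.98988795]]), 't': array([0.00396289, 0.62477183, 1.1046622 ])}
scene {'camera_matrix': array([[484.09404169,   0.        , 325.36769161],
       [  0.        , 484.09404169, 242.10132273],
       [  0.        ,   0.        ,   1.        ]]), 'k1': -0.11112846368178342, 'R': array([[ 0.77028613, -0.63751822, -0.01515905],
       [-0.2775605 , -0.31377335, -0.90802338],
       [ 0.57412494,  0.70364537, -0.41864514]]), 't': array([-0.46681967,  0.20104702,  0.75585543])}
```

View pics/top0.png

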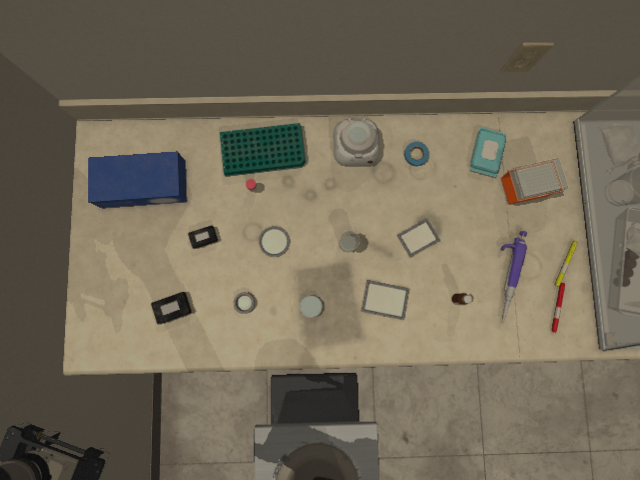

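View pics/scene0.png

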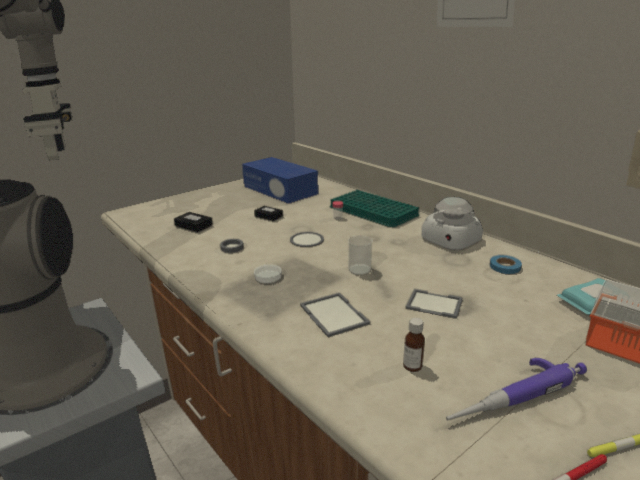

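The top view shows: large block (171,307), medium block (203,237), bottle socket (245,302), dish nest (274,241), dish (312,307), beaker (350,242), large nest (385,300), medium nest (418,238), bottle (462,298) and jar (251,185). The scene view agrees with this layout. Next I'll segment them and check with an overlay.

```bash
cat > seg.py <<'E'
from h import *
im=cv2.imread('pics/top0.png'); p=P('top0')
S=4; x0,y0,x1,y1=140,195,490,340
big=cv2.resize(im[y0:y1,x0:x1],None,fx=S,fy=S,interpolation=cv2.INTER_CUBIC)
g=cv2.cvtColor(big,cv2.COLOR_BGR2GRAY)
def full(q): return np.atleast_2d(q)/S+np.array([x0,y0])-0.375
def comp(mask,seed):
    n,l,st,c=cv2.connectedComponentsWithStats(mask.astype(np.uint8))
    s=(np.array(seed)-[x0,y0])*S
    d=[np.hypot(*(c[i]-s)) if st[i,4]>150 else 1e9 for i in range(1,n)]; i=1+int(np.argmin(d))
    return max(cv2.findContours((l==i).astype(np.uint8),cv2.RETR_EXTERNAL,cv2.CHAIN_APPROX_NONE)[0],key=cv2.contourArea)
out=big.copy()
hsv=cv2.cvtColor(big,cv2.COLOR_BGR2HSV)
for nm,seed,mask,z in [('large',(171,307),g<70,.020),('medium',(203,237),g<70,.017),
  ('nL',(385,300),g<135,.006),('nM',(418,238),g<135,.006),('nD',(274,241),g<135,.005),('nB',(245,302),g<135,.014),('dish',(312,307),g<0,.016),('bottle',(462,298),g<70,.05)]:
    if nm=='dish': continue
    c=comp(mask,seed); cv2.drawContours(out,[c],-1,(0,0,255),1)
    w=back(p,full(c[:,0,:]),z)
    (cx,cy),(a,b),ang=cv2.minAreaRect((w[:,:2]*1000).astype(np.float32))
    e=cv2.minEnclosingCircle((w[:,:2]*1000).astype(np.float32))
    print(nm,'rect c',round(cx,1),round(cy,1),'wh',round(a,1),round(b,1),'ang',round(ang,1),'circ',np.round(e[0],1),round(e[1],1))
cv2.imwrite('pics/ovL.png',out[:,:720]); cv2.imwrite('pics/ovR.png',out[:,620:])
E
python3 seg.py
```

```text
large rect c 459.1 371.3 wh 62.3 95.4 ang 18.6 circ [458.8 372.2] 54.4
medium rect c 645.4 291.7 wh 48.5 72.2 ang 17.5 circ [646.4 291.7] 41.3
nL rect c 466.5 -191.2 wh 122.8 92.3 ang 77.0 circ [ 466. -191.] 74.1
nM rect c 642.2 -300.8 wh 93.2 136.4 ang 33.6 circ [ 640.8 -297.8] 71.9
nD rect c 633.2 116.0 wh 116.6 87.9 ang 81.9 circ [643.8 116.8] 63.7
nB rect c 468.4 179.9 wh 65.3 58.1 ang 88.6 circ [467.3 179.9] 32.7
bottle rect c 464.4 -374.9 wh 36.9 28.4 ang 85.8 circ [ 464.6 -376.3] 20.7
```

View pics/ovL.png

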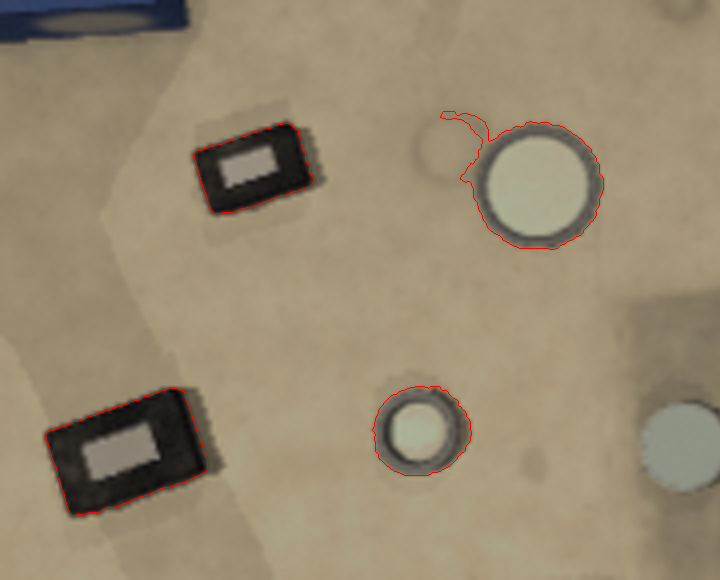

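View pics/ovR.png

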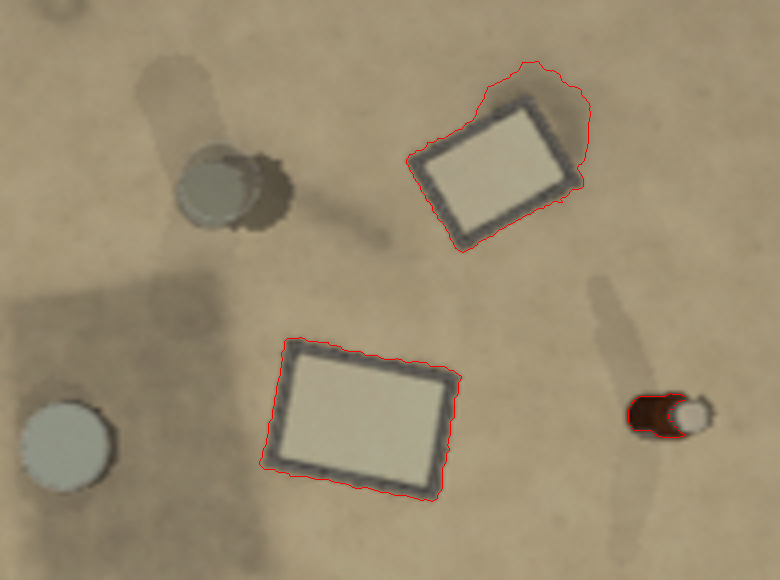

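Blocks and large nest outline cleanly; the other contours bleed into the stains. I'll re-measure the nests by their white floors, and the dish and bottle by colour.

```bash
cat > seg2.py <<'E'
from seg import *
print('---')
floor=(g>150)&(hsv[...,1]<62)
cv2.imwrite('pics/fl.png',(floor*255).astype(np.uint8))
for nm,seed,z,ref in [('nL',(385,300),.002,(104,74)),('nM',(418,238),.002,(84,59)),('nD',(274,241),.002,(72,)),('nB',(244,302),.002,(42,)),('dish',(311,306),.016,(59,)),('cap',(467,298),.085,())]:
    cx,cy=((np.array(seed)-[x0,y0])*S).astype(int)
    ff=np.zeros((g.shape[0]+2,g.shape[1]+2),np.uint8)
    sm=cv2.GaussianBlur(big,(5,5),0)
    cv2.floodFill(sm,ff,(int(cx),int(cy)),0,(22,)*3,(22,)*3,cv2.FLOODFILL_FIXED_RANGE|cv2.FLOODFILL_MASK_ONLY|(1<<8))
    c=max(cv2.findContours(ff[1:-1,1:-1],cv2.RETR_EXTERNAL,cv2.CHAIN_APPROX_NONE)[0],key=cv2.contourArea)
    cv2.drawContours(out,[c],-1,(255,0,0),1)
    w=(back(p,full(c[:,0,:]),z)[:,:2]*1000).astype(np.float32)
    r=cv2.minAreaRect(w); e=cv2.minEnclosingCircle(w)
    print(nm,ref,'rect',np.round(r[0],1),np.round(r[1],1),round(r[2],1),'circ',np.round(e[0],1),round(2*e[1],1))
cv2.imwrite('pics/ov2.png',cv2.resize(out,(800,int(800*out.shape[0]/out.shape[1])),interpolation=cv2.INTER_AREA))
E
python3 seg2.py
```

```text
large rect c 459.1 371.3 wh 62.3 95.4 ang 18.6 circ [458.8 372.2] 54.4
medium rect c 645.4 291.7 wh 48.5 72.2 ang 17.5 circ [646.4 291.7] 41.3
nL rect c 466.5 -191.2 wh 122.8 92.3 ang 77.0 circ [ 466. -191.] 74.1
nM rect c 642.2 -300.8 wh 93.2 136.4 ang 33.6 circ [ 640.8 -297.8] 71.9
nD rect c 633.2 116.0 wh 116.6 87.9 ang 81.9 circ [643.8 116.8] 63.7
nB rect c 468.4 179.9 wh 65.3 58.1 ang 88.6 circ [467.3 179.9] 32.7
bottle rect c 464.4 -374.9 wh 36.9 28.4 ang 85.8 circ [ 464.6 -376.3] 20.7
---
nL (104, 74) rect [ 466.3 -192.4] [98.1 68.4] 77.2 circ [ 466.6 -192.3] 116.8
nM (84, 59) rect [ 632.5 -291.2] [54.  78.7] 28.0 circ [ 632.7 -290.9] 91.8
nD (72,) rect [631.2 102.9] [65.3 64.6] 88.7 circ [631.2 102.8] 66.4
nB (42,) rect [468.5 183.8] [31.3 33.7] 88.6 circ [468.1 184. ] 34.7
dish (59,) rect [453.9   8.2] [55.8 57. ] 33.8 circ [454.5   9.2] 59.1
cap () rect [556.2  -9.5] [895.  366.3] 88.5 circ [556.  -17.4] 952.5
```

View pics/ov2.png

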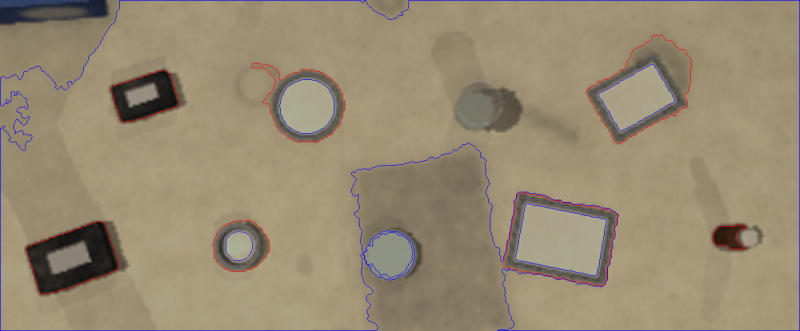

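```bash
python3 - <<'E'
from h import *
p=P('top0'); print('cam',-np.array(p['R']).T@p['t'])
print(back(p,[(169.6,307.6)],.026),back(p,[(201.9,236.4)],.022),back(p,[(467.6,298.4)],.085), back(p,[(140+(635+620)/4,298.6)],.0))
q=viewer.camera_params('wrist'); s=monitor.observe(); print('wrist cam',-np.array(q['R']).T@q['t'],s['tool_pos'],np.array(q['R'])[2],q['camera_matrix'][0])
E
```

```text
cam [0.46260691 0.00596771 1.18177551]
[[0.45931542 0.37418674 0.026     ]] [[0.64555992 0.29338101 0.022     ]] [[ 0.46341168 -0.38528257  0.085     ]] [[ 0.46390601 -0.37811803  0.        ]]
wrist cam [0.11572557 0.51712758 0.38289783] [0.18464731 0.49106508 0.2261334 ] [ 0.25165537 -0.09482409 -0.9631604 ] [411.19631183   0.         314.89255778]
```

```bash
cat >> h.py <<'E'
from scipy.spatial.transform import Rotation as Ro
def go(x,y,z,yaw=None):
    s=monitor.observe(); R=Ro.from_euler('xyz',s['tool_rot']).as_matrix()
    d=R.T@(np.array([x,y,z])-s['tool_pos'])
    y0=np.degrees(s['tool_rot'][2]); w=0 if yaw is None else -((yaw-y0+180)%360-180)
    print('t',round(s['time'],2),'pos',np.round(s['tool_pos'],4),'yaw',round(y0,1),'open',round(s['opening'],4),'-> x %.3f y %.3f z %.3f wz %.1f'%(*d,w),'dist',round(np.linalg.norm(d),3))
E
python3 -c "
from h import *
go(.459,.373,.2,108.6)"
```

```text
t 0.1 pos [0.1846 0.4911 0.2261] yaw 159.4 open 0.0917 -> x -0.298 y -0.014 z 0.026 wz 50.8 dist 0.3
```

Emit:
move_arm:
  deltas:
    - {"x": -0.298,"y": -0.014,"z": 0.026,"wz": 50.8,"hand": 1}
    - {"x": -0.298,"y": -0.014,"z": 0.026,"wz": 50.8,"hand": 1}
    - {"x": -0.298,"y": -0.014,"z": 0.026,"wz": 50.8,"hand": 1}
    - {"x": -0.298,"y": -0.014,"z": 0.026,"wz": 50.8,"hand": 1}
    - {"x": -0.298,"y": -0.014,"z": 0.026,"wz": 50.8,"hand": 1}
    - {"x": -0.298,"y": -0.014,"z": 0.026,"wz": 50.8,"hand": 1}
    - {"x": -0.298,"y": -0.014,"z": 0.026,"wz": 50.8,"hand": 1}

```text
schema error: expected keys x, y, z, wx, wy, wz, hand
```

```bash
cat > wl.py <<'E'
import sys
from h import *
# snapshot wrist, overlay predicted outlines
def look(name,objs):
    snap('wrist',name); p=P(name); im=cv2.imread(f'pics/{name}.png')
    for kind,x,y,z,a,b,yaw in objs:
        if kind=='r': # a across, b along yaw (deg)
            c,s=np.cos(np.radians(yaw)),np.sin(np.radians(yaw)); u=np.array([c,s,0]);v=np.array([-s,c,0])
            X=[np.array([x,y,z])+i*b/2*u+j*a/2*v for i,j in [(1,1),(1,-1),(-1,-1),(-1,1)]]
        else: X=[np.array([x+a/2*np.cos(t),y+a/2*np.sin(t),z]) for t in np.linspace(0,6.28,60)]
        cv2.polylines(im,[np.round(proj(p,np.array(X))).astype(int)],True,(0,0,255),1)
    cv2.imwrite(f'pics/{name}o.png',im)
E
python3 -c "
from wl import *
look('w1',[('r',.459,.373,.026,.06,.09,108.6)])
go(.459,.373,.2,108.6)"
```

```text
t 0.15 pos [0.1847 0.4911 0.2262] yaw 159.4 open 0.0921 -> x -0.298 y -0.014 z 0.026 wz 50.8 dist 0.3
```

View pics/w1o.png

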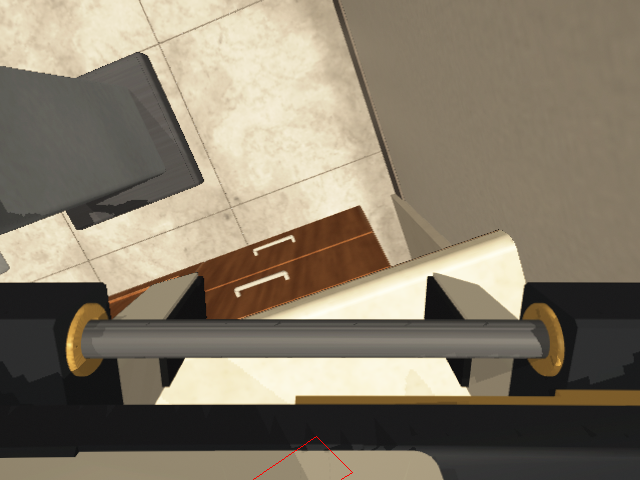

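All keys are required in each row. The wrist view shows the area below the TCP partly hidden by the gripper bar, so it needs an offset to see an object. The top estimate is good enough for the first grasp.

Emit:
move_arm:
  deltas:
    - {"x": -0.298,"y": -0.014,"z": 0.026,"wx": 0,"wy": 0,"wz": 50.8,"hand": 1}
    - {"x": -0.298,"y": -0.014,"z": 0.026,"wx": 0,"wy": 0,"wz": 50.8,"hand": 1}
    - {"x": -0.298,"y": -0.014,"z": 0.026,"wx": 0,"wy": 0,"wz": 50.8,"hand": 1}
    - {"x": -0.298,"y": -0.014,"z": 0.026,"wx": 0,"wy": 0,"wz": 50.8,"hand": 1}
    - {"x": -0.298,"y": -0.014,"z": 0.026,"wx": 0,"wy": 0,"wz": 50.8,"hand": 1}
    - {"x": -0.298,"y": -0.014,"z": 0.026,"wx": 0,"wy": 0,"wz": 50.8,"hand": 1}
    - {"x": -0.298,"y": -0.014,"z": 0.026,"wx": 0,"wy": 0,"wz": 50.8,"hand": 1}

```text
time: 1.02
tool_pos: [0.4583, 0.3734, 0.2003]
tool_rot: [-3.14, -0.0, 1.896]
contact_force: [-0.1, 0.3, -0.3]
opening: 0.0919
```

```bash
python3 -c "
from wl import *
look('w2',[('r',.459,.373,.026,.06,.09,108.6)])
go(.459,.373,.006,108.6)"
```

```text
t 1.07 pos [0.4578 0.3738 0.2006] yaw 108.7 open 0.0918 -> x -0.001 y 0.001 z 0.195 wz 0.1 dist 0.195
```

View pics/w2o.png

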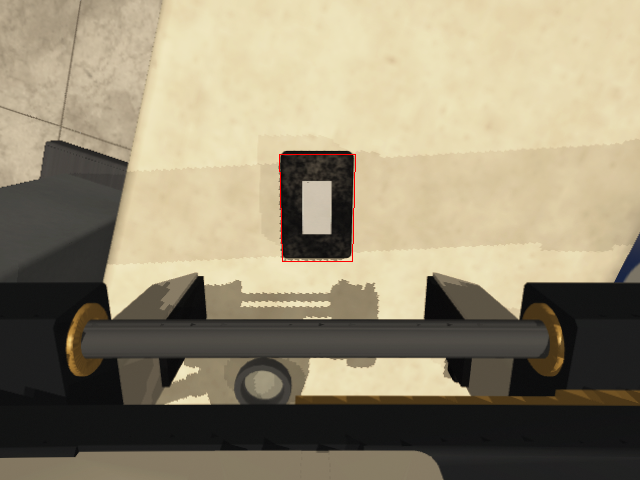

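The red outline matches the block to about 3 px (2 mm) at (317,207), so the calibration is good. Descending and gripping.

Emit:
move_arm:
  deltas:
    - {"x": -0.001,"y": 0.001,"z": 0.06,"wx": 0,"wy": 0,"wz": 0,"hand": 1}
    - {"x": -0.001,"y": 0.001,"z": 0.115,"wx": 0,"wy": 0,"wz": 0,"hand": 1}
    - {"x": -0.001,"y": 0.001,"z": 0.16,"wx": 0,"wy": 0,"wz": 0,"hand": 1}
    - {"x": -0.001,"y": 0.001,"z": 0.185,"wx": 0,"wy": 0,"wz": 0,"hand": 1}
    - {"x": -0.001,"y": 0.001,"z": 0.194,"wx": 0,"wy": 0,"wz": 0,"hand": 1}
    - {"x": -0.001,"y": 0.001,"z": 0.194,"wx": 0,"wy": 0,"wz": 0,"hand": 0.3}
    - {"x": -0.001,"y": 0.001,"z": 0.194,"wx": 0,"wy": 0,"wz": 0,"hand": 0.3}
    - {"x": -0.001,"y": 0.001,"z": 0.194,"wx": 0,"wy": 0,"wz": 0,"hand": 0.3}
  grip_force: 25

```text
time: 2.08
tool_pos: [0.4607, 0.3732, 0.008]
tool_rot: [3.139, -0.001, 1.895]
contact_force: [0.2, 0.6, -0.4]
opening: 0.0663
```

Emit:
move_arm:
  deltas:
    - {"x": 0,"y": 0,"z": 0,"wx": 0,"wy": 0,"wz": 0,"hand": 0.3}
    - {"x": 0,"y": 0,"z": 0,"wx": 0,"wy": 0,"wz": 0,"hand": 0.3}
    - {"x": 0,"y": 0,"z": 0,"wx": 0,"wy": 0,"wz": 0,"hand": 0.3}

```text
time: 2.45
tool_pos: [0.4605, 0.373, 0.0076]
tool_rot: [3.14, -0.0, 1.895]
contact_force: [-1.3, -1.3, 6.2]
opening: 0.0598
```

```bash
python3 -c "
from h import *
print(monitor.observe()['contact_force'])
go(.466,-.192,.150,77.2)"
```

```text
[-1.29066401 -1.33845205  6.20639618]
t 2.45 pos [0.4605 0.373  0.0076] yaw 108.6 open 0.0598 -> x -0.537 y -0.175 z -0.143 wz 31.4 dist 0.583
```

Emit:
move_arm:
  deltas:
    - {"x": 0,"y": 0,"z": -0.04,"wx": 0,"wy": 0,"wz": 0,"hand": 0.3}
    - {"x": 0,"y": 0,"z": -0.1,"wx": 0,"wy": 0,"wz": 0,"hand": 0.3}
    - {"x": -0.03,"y": -0.01,"z": -0.143,"wx": 0,"wy": 0,"wz": 0,"hand": 0.3}
    - {"x": -0.085,"y": -0.028,"z": -0.143,"wx": 0,"wy": 0,"wz": 5,"hand": 0.3}
    - {"x": -0.14,"y": -0.046,"z": -0.143,"wx": 0,"wy": 0,"wz": 10,"hand": 0.3}
    - {"x": -0.195,"y": -0.064,"z": -0.143,"wx": 0,"wy": 0,"wz": 15,"hand": 0.3}
    - {"x": -0.25,"y": -0.081,"z": -0.143,"wx": 0,"wy": 0,"wz": 20,"hand": 0.3}
    - {"x": -0.305,"y": -0.1,"z": -0.143,"wx": 0,"wy": 0,"wz": 25,"hand": 0.3}

```text
time: 3.45
tool_pos: [0.4624, 0.0499, 0.1498]
tool_rot: [3.141, -0.0, 1.456]
contact_force: [1.9, -0.3, -0.8]
opening: 0.0595
```

```bash
python3 -c "
from h import *
go(.466,-.192,.150,77.2)"
```

```text
t 3.45 pos [0.4624 0.0499 0.1498] yaw 83.4 open 0.0595 -> x -0.240 y 0.031 z -0.000 wz 6.2 dist 0.242
```

Emit:
move_arm:
  deltas:
    - {"x": -0.06,"y": 0.008,"z": 0,"wx": 0,"wy": 0,"wz": 6.2,"hand": 0.3}
    - {"x": -0.12,"y": 0.016,"z": 0,"wx": 0,"wy": 0,"wz": 6.2,"hand": 0.3}
    - {"x": -0.175,"y": 0.023,"z": 0,"wx": 0,"wy": 0,"wz": 6.2,"hand": 0.3}
    - {"x": -0.22,"y": 0.029,"z": 0,"wx": 0,"wy": 0,"wz": 6.2,"hand": 0.3}
    - {"x": -0.24,"y": 0.031,"z": 0,"wx": 0,"wy": 0,"wz": 6.2,"hand": 0.3}
    - {"x": -0.24,"y": 0.031,"z": 0,"wx": 0,"wy": 0,"wz": 6.2,"hand": 0.3}

```text
time: 4.2
tool_pos: [0.4663, -0.1907, 0.1494]
tool_rot: [-3.141, -0.001, 1.349]
contact_force: [0.0, 0.5, -1.6]
opening: 0.0598
```

```bash
python3 -c "
from wl import *
look('w3',[('r',.466,-.192,.002,.074,.104,77.2),('r',.466,-.192,.168,.06,.09,77.2)])
go(.466,-.192,.0105,77.2)"
```

```text
t 4.25 pos [ 0.4662 -0.1896  0.1494] yaw 77.3 open 0.0602 -> x -0.003 y 0.000 z 0.139 wz 0.1 dist 0.139
```

View pics/w3o.png

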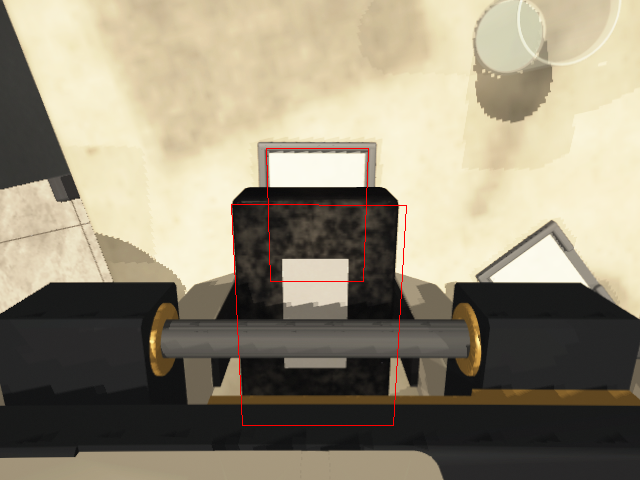

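The wrist view shows the nest floor (268–370, top row 152) within about 4 px of the prediction. The block is held centred, its plate at (315,313). Lowering it in and releasing.

Emit:
move_arm:
  deltas:
    - {"x": -0.004,"y": 0,"z": 0.05,"wx": 0,"wy": 0,"wz": 0,"hand": 0.3}
    - {"x": -0.004,"y": 0,"z": 0.095,"wx": 0,"wy": 0,"wz": 0,"hand": 0.3}
    - {"x": -0.004,"y": 0,"z": 0.12,"wx": 0,"wy": 0,"wz": 0,"hand": 0.3}
    - {"x": -0.004,"y": 0,"z": 0.133,"wx": 0,"wy": 0,"wz": 0,"hand": 0.3}
    - {"x": -0.004,"y": 0,"z": 0.139,"wx": 0,"wy": 0,"wz": 0,"hand": 0.3}
    - {"x": -0.004,"y": 0,"z": 0.139,"wx": 0,"wy": 0,"wz": 0,"hand": 0.3}
    - {"x": -0.004,"y": 0,"z": 0.139,"wx": 0,"wy": 0,"wz": 0,"hand": 0.9}
    - {"x": -0.004,"y": 0,"z": 0.139,"wx": 0,"wy": 0,"wz": 0,"hand": 0.9}

```text
time: 5.25
tool_pos: [0.4661, -0.1944, 0.0115]
tool_rot: [3.14, 0.0, 1.351]
contact_force: [-0.3, 1.2, 0.2]
opening: 0.0753
```

Emit:
move_arm:
  deltas:
    - {"x": 0,"y": 0,"z": 0,"wx": 0,"wy": 0,"wz": 0,"hand": 0.9}
    - {"x": 0,"y": 0,"z": -0.03,"wx": 0,"wy": 0,"wz": 0,"hand": 0.9}
    - {"x": 0,"y": 0,"z": -0.085,"wx": 0,"wy": 0,"wz": 0,"hand": 0.9}
    - {"x": 0,"y": 0,"z": -0.145,"wx": 0,"wy": 0,"wz": 0,"hand": 1}
    - {"x": 0,"y": 0,"z": -0.18,"wx": 0,"wy": 0,"wz": 0,"hand": 1}

```text
time: 5.88
tool_pos: [0.4663, -0.1945, 0.194]
tool_rot: [3.137, 0.001, 1.351]
contact_force: [0.0, -0.3, 0.2]
opening: 0.0915
```

```bash
python3 -c "
from wl import *
look('w4',[('r',.466,-.192,.028,.06,.09,77.2)])
go(.464,-.388,.19,90)"
```

```text
t 5.92 pos [ 0.4678 -0.1954  0.1977] yaw 77.4 open 0.0916 -> x -0.189 y 0.038 z 0.009 wz -12.6 dist 0.193
```

View pics/w4o.png

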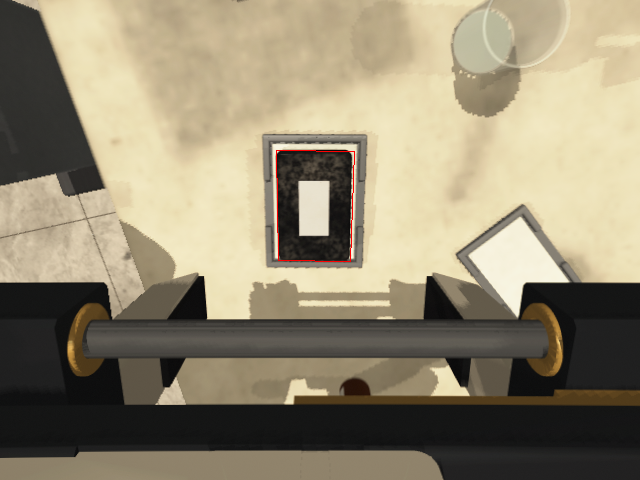

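Large block is seated inside its nest (outline match at (316,206)). Bottle next.

Emit:
move_arm:
  deltas:
    - {"x": -0.06,"y": 0.012,"z": 0,"wx": 0,"wy": 0,"wz": -6,"hand": 1}
    - {"x": -0.12,"y": 0.024,"z": 0,"wx": 0,"wy": 0,"wz": -12.6,"hand": 1}
    - {"x": -0.165,"y": 0.033,"z": 0,"wx": 0,"wy": 0,"wz": -12.6,"hand": 1}
    - {"x": -0.189,"y": 0.038,"z": 0,"wx": 0,"wy": 0,"wz": -12.6,"hand": 1}
    - {"x": -0.189,"y": 0.038,"z": 0,"wx": 0,"wy": 0,"wz": -12.6,"hand": 1}

```text
time: 6.55
tool_pos: [0.4608, -0.3883, 0.1899]
tool_rot: [-3.141, -0.0, 1.568]
contact_force: [-0.2, 1.0, -1.0]
opening: 0.0916
```

```bash
python3 -c "
from wl import *
look('w5',[('c',.464,-.388,.0,.03,0,0),('c',.464,-.388,.055,.03,0,0),('c',.464,-.388,.085,.018,0,0)])
go(.464,-.388,.03,90)"
```

```text
t 6.6 pos [ 0.461  -0.3869  0.1901] yaw 89.9 open 0.0916 -> x -0.001 y 0.003 z 0.160 wz -0.1 dist 0.16
```

View pics/w5o.png

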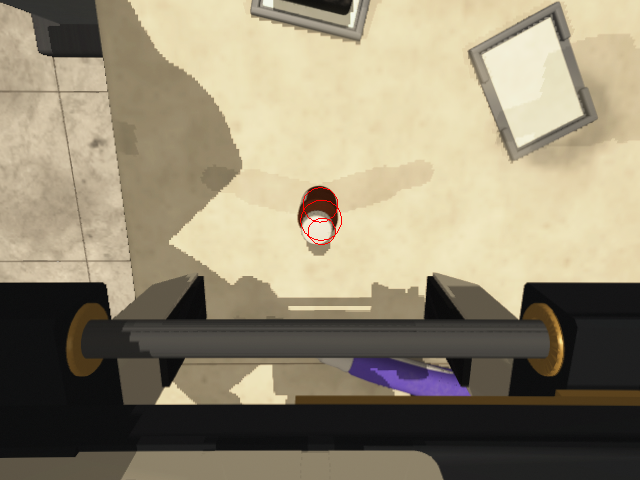

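Overlay agrees with the bottle (base (318,202), cap (317,227)) to 1–2 mm.

Emit:
move_arm:
  deltas:
    - {"x": 0,"y": 0.002,"z": 0.05,"wx": 0,"wy": 0,"wz": 0,"hand": 1}
    - {"x": 0,"y": 0.002,"z": 0.1,"wx": 0,"wy": 0,"wz": 0,"hand": 1}
    - {"x": 0,"y": 0.002,"z": 0.14,"wx": 0,"wy": 0,"wz": 0,"hand": 0.8}
    - {"x": 0,"y": 0.002,"z": 0.16,"wx": 0,"wy": 0,"wz": 0,"hand": 0.6}
    - {"x": 0,"y": 0.002,"z": 0.16,"wx": 0,"wy": 0,"wz": 0,"hand": 0.15}
    - {"x": 0,"y": 0.002,"z": 0.16,"wx": 0,"wy": 0,"wz": 0,"hand": 0.15}
    - {"x": 0,"y": 0.002,"z": 0.16,"wx": 0,"wy": 0,"wz": 0,"hand": 0.15}
    - {"x": 0,"y": 0.002,"z": 0.16,"wx": 0,"wy": 0,"wz": 0,"hand": 0.15}
  grip_force: 20

```text
time: 7.6
tool_pos: [0.4638, -0.3871, 0.0317]
tool_rot: [3.14, 0.001, 1.571]
contact_force: [1.3, -0.0, 0.7]
opening: 0.0365
```

Emit:
move_arm:
  deltas:
    - {"x": 0,"y": 0,"z": 0,"wx": 0,"wy": 0,"wz": 0,"hand": 0.15}
    - {"x": 0,"y": 0,"z": 0,"wx": 0,"wy": 0,"wz": 0,"hand": 0.15}
    - {"x": 0,"y": 0,"z": 0,"wx": 0,"wy": 0,"wz": 0,"hand": 0.15}

```text
time: 7.98
tool_pos: [0.4636, -0.387, 0.0312]
tool_rot: [3.141, 0.001, 1.571]
contact_force: [-0.8, 0.8, 5.4]
opening: 0.0288
```

```bash
python3 -c "
from h import *
go(.468,.182,.17,90)"
```

```text
t 7.97 pos [ 0.4636 -0.387   0.0312] yaw 90.0 open 0.0288 -> x 0.569 y 0.004 z -0.139 wz -0.0 dist 0.586
```

Emit:
move_arm:
  deltas:
    - {"x": 0,"y": 0,"z": -0.04,"wx": 0,"wy": 0,"wz": 0,"hand": 0.15}
    - {"x": 0,"y": 0,"z": -0.09,"wx": 0,"wy": 0,"wz": 0,"hand": 0.15}
    - {"x": 0.02,"y": 0,"z": -0.13,"wx": 0,"wy": 0,"wz": 0,"hand": 0.15}
    - {"x": 0.06,"y": 0,"z": -0.139,"wx": 0,"wy": 0,"wz": 0,"hand": 0.15}
    - {"x": 0.115,"y": 0.001,"z": -0.139,"wx": 0,"wy": 0,"wz": 0,"hand": 0.15}
    - {"x": 0.17,"y": 0.001,"z": -0.139,"wx": 0,"wy": 0,"wz": 0,"hand": 0.15}
    - {"x": 0.225,"y": 0.002,"z": -0.139,"wx": 0,"wy": 0,"wz": 0,"hand": 0.15}
    - {"x": 0.28,"y": 0.002,"z": -0.139,"wx": 0,"wy": 0,"wz": 0,"hand": 0.15}

```text
time: 8.98
tool_pos: [0.4652, -0.1051, 0.1694]
tool_rot: [-3.141, -0.0, 1.57]
contact_force: [0.9, 0.0, -1.0]
opening: 0.0288
```

Emit:
move_arm:
  deltas:
    - {"x": 0.055,"y": 0,"z": 0,"wx": 0,"wy": 0,"wz": 0,"hand": 0.15}
    - {"x": 0.11,"y": 0,"z": 0,"wx": 0,"wy": 0,"wz": 0,"hand": 0.15}
    - {"x": 0.165,"y": 0.001,"z": 0,"wx": 0,"wy": 0,"wz": 0,"hand": 0.15}
    - {"x": 0.22,"y": 0.001,"z": 0,"wx": 0,"wy": 0,"wz": 0,"hand": 0.15}
    - {"x": 0.26,"y": 0.002,"z": 0,"wx": 0,"wy": 0,"wz": 0,"hand": 0.15}
    - {"x": 0.283,"y": 0.002,"z": 0,"wx": 0,"wy": 0,"wz": 0,"hand": 0.15}
    - {"x": 0.289,"y": 0.002,"z": 0,"wx": 0,"wy": 0,"wz": 0,"hand": 0.15}
    - {"x": 0.289,"y": 0.002,"z": 0,"wx": 0,"wy": 0,"wz": 0,"hand": 0.15}

```text
time: 9.98
tool_pos: [0.4674, 0.1818, 0.1694]
tool_rot: [-3.141, 0.0, 1.571]
contact_force: [0.2, -0.0, -0.6]
opening: 0.0289
```

```bash
python3 -c "
from wl import *
look('w6',[('c',.468,.182,.014,.056,0,0),('c',.468,.182,.014,.042,0,0),('c',.468,.182,.002,.042,0,0),('c',.468,.182,.139,.03,0,0)])
go(.468,.182,.034,90)
cv2.imwrite('pics/w6c.png',cv2.resize(cv2.imread('pics/w6o.png')[60:400,140:500],None,fx=1.6,fy=1.6))"
```

```text
t 10.03 pos [0.4675 0.1814 0.1695] yaw 90.0 open 0.0291 -> x 0.001 y 0.001 z 0.136 wz -0.0 dist 0.136
```

View pics/w6c.png

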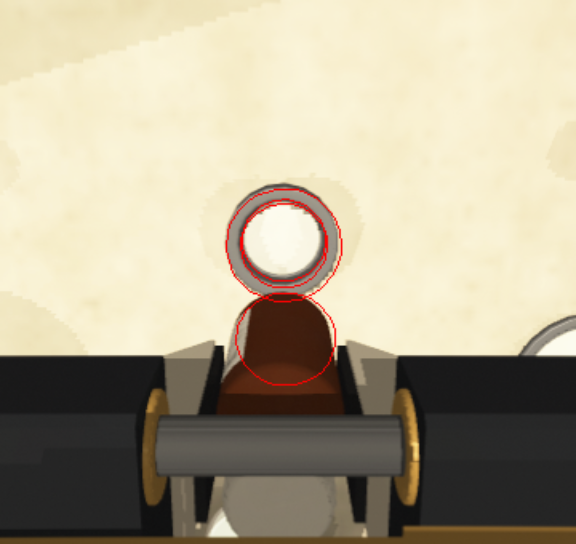

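The socket rim is centred at (282,240) in the crop against a predicted (284,245), about +2 mm in y. I'll correct for that and insert.

Emit:
move_arm:
  deltas:
    - {"x": 0.002,"y": 0,"z": 0.05,"wx": 0,"wy": 0,"wz": 0,"hand": 0.15}
    - {"x": 0.002,"y": 0,"z": 0.09,"wx": 0,"wy": 0,"wz": 0,"hand": 0.15}
    - {"x": 0.002,"y": 0,"z": 0.11,"wx": 0,"wy": 0,"wz": 0,"hand": 0.15}
    - {"x": 0.002,"y": 0,"z": 0.12,"wx": 0,"wy": 0,"wz": 0,"hand": 0.15}
    - {"x": 0.002,"y": 0,"z": 0.13,"wx": 0,"wy": 0,"wz": 0,"hand": 0.15}
    - {"x": 0.002,"y": 0,"z": 0.135,"wx": 0,"wy": 0,"wz": 0,"hand": 0.15}
    - {"x": 0.002,"y": 0,"z": 0.136,"wx": 0,"wy": 0,"wz": 0,"hand": 0.15}
    - {"x": 0.002,"y": 0,"z": 0.136,"wx": 0,"wy": 0,"wz": 0,"hand": 0.15}

```text
time: 11.02
tool_pos: [0.4679, 0.1843, 0.0341]
tool_rot: [3.141, -0.0, 1.571]
contact_force: [-0.2, -0.1, -0.7]
opening: 0.029
```

Emit:
move_arm:
  deltas:
    - {"x": 0,"y": 0,"z": 0.0005,"wx": 0,"wy": 0,"wz": 0,"hand": 0.4}
    - {"x": 0,"y": 0,"z": 0.0005,"wx": 0,"wy": 0,"wz": 0,"hand": 0.6}
    - {"x": 0,"y": 0,"z": 0.0005,"wx": 0,"wy": 0,"wz": 0,"hand": 0.6}
    - {"x": 0,"y": 0,"z": 0.0005,"wx": 0,"wy": 0,"wz": 0,"hand": 0.6}
    - {"x": 0,"y": 0,"z": -0.03,"wx": 0,"wy": 0,"wz": 0,"hand": 0.6}
    - {"x": 0,"y": 0,"z": -0.08,"wx": 0,"wy": 0,"wz": 0,"hand": 0.8}
    - {"x": 0,"y": 0,"z": -0.13,"wx": 0,"wy": 0,"wz": 0,"hand": 1}
    - {"x": 0,"y": 0,"z": -0.156,"wx": 0,"wy": 0,"wz": 0,"hand": 1}

```text
time: 12.02
tool_pos: [0.4684, 0.1844, 0.1926]
tool_rot: [3.138, -0.001, 1.571]
contact_force: [0.2, -0.0, -1.0]
opening: 0.0809
```

```bash
python3 -c "
from h import *
snap('scene','s1'); cv2.imwrite('pics/s1c.png',cv2.resize(cv2.imread('pics/s1.png')[180:380,150:470],(800,500)))
go(.645,.293,.19,107.5)"
```

```text
t 12.07 pos [0.4696 0.1847 0.195 ] yaw 90.0 open 0.0846 -> x 0.108 y 0.175 z 0.007 wz -17.5 dist 0.206
```

View pics/s1c.png

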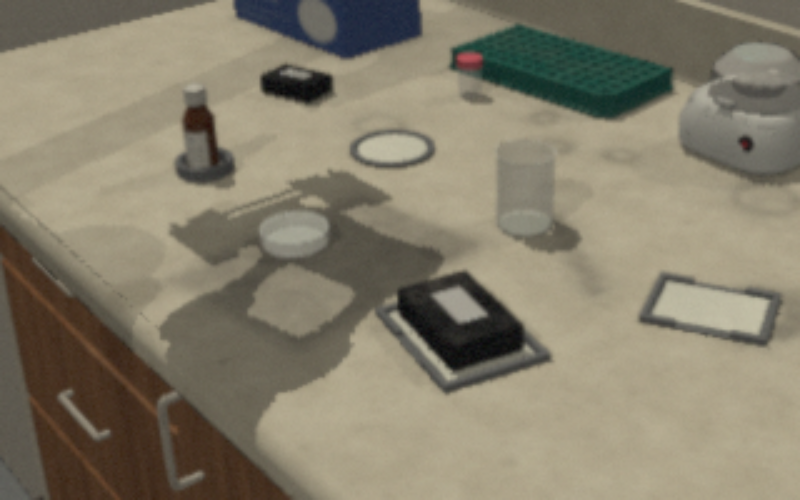

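Bottle stands upright in the socket (205,160) and the large block lies in its nest (465,330); beaker and jar are untouched. Before the medium block I'll check the gripper body's clearance to the blue box.

```bash
python3 -c "
from h import *
p=P('top0'); q=P('scene0')
print(back(p,[(186.4,201),(90,207)],0)); print(back(q,[(290.8,200.8),(244,180)],0))
print('jar',back(p,[(251,185)],.046),'beaker base',back(p,[(140+(218+620)/4,195+47)],.0))"
```

```text
[[0.74876711 0.34261727 0.        ]
 [0.73798224 0.60663946 0.        ]]
[[0.76673374 0.35645119 0.        ]
 [0.77074296 0.63493883 0.        ]]
jar [[0.7773993  0.15847764 0.046     ]] beaker base [[ 0.62412698 -0.10303033  0.        ]]
```

Emit:
move_arm:
  deltas:
    - {"x": 0.03,"y": 0.05,"z": 0.005,"wx": 0,"wy": 0,"wz": -5,"hand": 1}
    - {"x": 0.06,"y": 0.1,"z": 0.005,"wx": 0,"wy": 0,"wz": -12,"hand": 1}
    - {"x": 0.09,"y": 0.145,"z": 0.005,"wx": 0,"wy": 0,"wz": -17.5,"hand": 1}
    - {"x": 0.108,"y": 0.175,"z": 0.005,"wx": 0,"wy": 0,"wz": -17.5,"hand": 1}
    - {"x": 0.108,"y": 0.175,"z": 0.005,"wx": 0,"wy": 0,"wz": -17.5,"hand": 1}
    - {"x": 0.108,"y": 0.175,"z": 0.005,"wx": 0,"wy": 0,"wz": -17.5,"hand": 1}

```text
time: 12.82
tool_pos: [0.6418, 0.2917, 0.1838]
tool_rot: [-3.14, 0.0, 1.876]
contact_force: [-0.4, -0.7, -0.3]
opening: 0.0917
```

```bash
python3 -c "
from wl import *
look('w7',[('r',.645,.293,.022,.045,.07,107.5)])
go(.645,.293,.006,107.5)"
```

```text
t 12.88 pos [0.6417 0.2916 0.1845] yaw 107.5 open 0.0919 -> x 0.000 y 0.004 z 0.178 wz -0.0 dist 0.178
```

View pics/w7o.png

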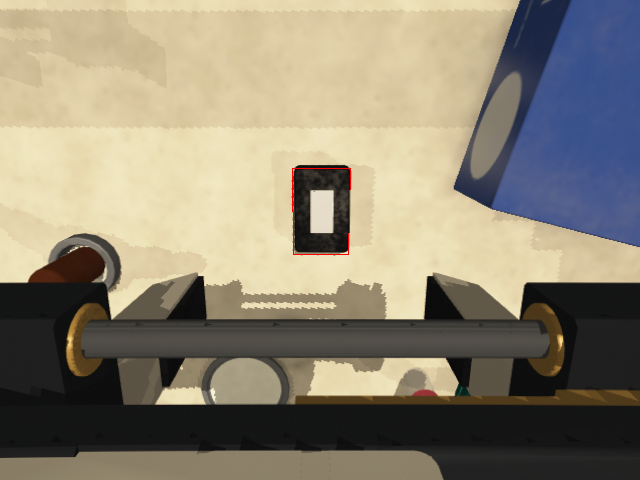

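The medium block (321,210) matches its outline, and the box corner (454,187) is about 105 mm off along the jaw axis, clear of the 95 mm half-width body. Descending.

Emit:
move_arm:
  deltas:
    - {"x": 0,"y": 0.002,"z": 0.05,"wx": 0,"wy": 0,"wz": 0,"hand": 1}
    - {"x": 0,"y": 0.002,"z": 0.1,"wx": 0,"wy": 0,"wz": 0,"hand": 0.9}
    - {"x": 0,"y": 0.002,"z": 0.145,"wx": 0,"wy": 0,"wz": 0,"hand": 0.85}
    - {"x": 0,"y": 0.002,"z": 0.17,"wx": 0,"wy": 0,"wz": 0,"hand": 0.8}
    - {"x": 0,"y": 0.002,"z": 0.178,"wx": 0,"wy": 0,"wz": 0,"hand": 0.7}
    - {"x": 0,"y": 0.002,"z": 0.178,"wx": 0,"wy": 0,"wz": 0,"hand": 0.2}
    - {"x": 0,"y": 0.002,"z": 0.178,"wx": 0,"wy": 0,"wz": 0,"hand": 0.2}
    - {"x": 0,"y": 0.002,"z": 0.178,"wx": 0,"wy": 0,"wz": 0,"hand": 0.2}
  grip_force: 25

```text
time: 13.88
tool_pos: [0.6455, 0.2931, 0.0087]
tool_rot: [3.138, -0.0, 1.876]
contact_force: [-0.7, -0.4, 5.5]
opening: 0.0452
```

Emit:
move_arm:
  deltas:
    - {"x": 0,"y": 0,"z": 0,"wx": 0,"wy": 0,"wz": 0,"hand": 0.2}
    - {"x": 0,"y": 0,"z": 0,"wx": 0,"wy": 0,"wz": 0,"hand": 0.2}
    - {"x": 0,"y": 0,"z": 0,"wx": 0,"wy": 0,"wz": 0,"hand": 0.2}

```text
time: 14.25
tool_pos: [0.6455, 0.2931, 0.0087]
tool_rot: [3.138, -0.0, 1.876]
contact_force: [-1.1, -0.4, 6.0]
opening: 0.0448
```

```bash
python3 -c "
from h import *
go(.470,.05,.17,107.5)
go(.6325,-.291,.17,118)"
```

```text
t 14.25 pos [0.6455 0.2931 0.0087] yaw 107.5 open 0.0448 -> x -0.179 y -0.240 z -0.162 wz -0.0 dist 0.34
t 14.25 pos [0.6455 0.2931 0.0087] yaw 107.5 open 0.0448 -> x -0.553 y -0.187 z -0.162 wz -10.5 dist 0.606
```

Emit:
move_arm:
  deltas:
    - {"x": 0,"y": 0,"z": -0.04,"wx": 0,"wy": 0,"wz": 0,"hand": 0.2}
    - {"x": 0,"y": 0,"z": -0.1,"wx": 0,"wy": 0,"wz": 0,"hand": 0.2}
    - {"x": -0.02,"y": -0.007,"z": -0.15,"wx": 0,"wy": 0,"wz": 0,"hand": 0.2}
    - {"x": -0.066,"y": -0.022,"z": -0.162,"wx": 0,"wy": 0,"wz": 0,"hand": 0.2}
    - {"x": -0.12,"y": -0.041,"z": -0.162,"wx": 0,"wy": 0,"wz": -2,"hand": 0.2}
    - {"x": -0.175,"y": -0.059,"z": -0.162,"wx": 0,"wy": 0,"wz": -4,"hand": 0.2}
    - {"x": -0.23,"y": -0.078,"z": -0.162,"wx": 0,"wy": 0,"wz": -6,"hand": 0.2}
    - {"x": -0.285,"y": -0.096,"z": -0.162,"wx": 0,"wy": 0,"wz": -8,"hand": 0.2}

```text
time: 15.25
tool_pos: [0.6382, -0.0097, 0.169]
tool_rot: [3.141, 0.0, 2.017]
contact_force: [0.7, -0.1, -1.5]
opening: 0.0444
```

```bash
python3 -c "
from h import *
go(.6325,-.291,.15,118)"
```

```text
t 15.25 pos [ 0.6382 -0.0097  0.169 ] yaw 115.6 open 0.0444 -> x -0.251 y -0.127 z 0.019 wz -2.4 dist 0.282
```

Emit:
move_arm:
  deltas:
    - {"x": -0.05,"y": -0.025,"z": 0,"wx": 0,"wy": 0,"wz": -2.4,"hand": 0.2}
    - {"x": -0.1,"y": -0.051,"z": 0,"wx": 0,"wy": 0,"wz": -2.4,"hand": 0.2}
    - {"x": -0.15,"y": -0.076,"z": 0,"wx": 0,"wy": 0,"wz": -2.4,"hand": 0.2}
    - {"x": -0.2,"y": -0.101,"z": 0,"wx": 0,"wy": 0,"wz": -2.4,"hand": 0.2}
    - {"x": -0.235,"y": -0.119,"z": 0.01,"wx": 0,"wy": 0,"wz": -2.4,"hand": 0.2}
    - {"x": -0.251,"y": -0.127,"z": 0.019,"wx": 0,"wy": 0,"wz": -2.4,"hand": 0.2}
    - {"x": -0.251,"y": -0.127,"z": 0.019,"wx": 0,"wy": 0,"wz": -2.4,"hand": 0.2}
    - {"x": -0.251,"y": -0.127,"z": 0.019,"wx": 0,"wy": 0,"wz": -2.4,"hand": 0.2}

```text
time: 16.25
tool_pos: [0.6324, -0.2874, 0.15]
tool_rot: [3.141, -0.001, 2.059]
contact_force: [-0.1, -0.1, -0.8]
opening: 0.045
```

```bash
python3 -c "
from h import *
go(.6325,-.291,.0112,118)"
```

```text
t 16.25 pos [ 0.6324 -0.2874  0.15  ] yaw 118.0 open 0.045 -> x -0.003 y -0.002 z 0.139 wz -0.0 dist 0.139
```

Emit:
move_arm:
  deltas:
    - {"x": -0.002,"y": -0.001,"z": 0.05,"wx": 0,"wy": 0,"wz": 0,"hand": 0.2}
    - {"x": -0.002,"y": -0.001,"z": 0.09,"wx": 0,"wy": 0,"wz": 0,"hand": 0.2}
    - {"x": -0.002,"y": -0.001,"z": 0.118,"wx": 0,"wy": 0,"wz": 0,"hand": 0.2}
    - {"x": -0.002,"y": -0.001,"z": 0.131,"wx": 0,"wy": 0,"wz": 0,"hand": 0.2}
    - {"x": -0.002,"y": -0.001,"z": 0.137,"wx": 0,"wy": 0,"wz": 0,"hand": 0.2}
    - {"x": -0.002,"y": -0.001,"z": 0.139,"wx": 0,"wy": 0,"wz": 0,"hand": 0.2}
    - {"x": -0.002,"y": -0.001,"z": 0.139,"wx": 0,"wy": 0,"wz": 0,"hand": 0.2}

```text
time: 17.12
tool_pos: [0.6326, -0.2916, 0.0118]
tool_rot: [3.141, 0.001, 2.058]
contact_force: [0.1, -0.3, -0.4]
opening: 0.0448
```

Position is right and there is no contact force. I'll release 1 mm above the floor and retreat.

Emit:
move_arm:
  deltas:
    - {"x": 0,"y": 0,"z": 0.001,"wx": 0,"wy": 0,"wz": 0,"hand": 0.2}
    - {"x": 0,"y": 0,"z": 0.001,"wx": 0,"wy": 0,"wz": 0,"hand": 0.75}
    - {"x": 0,"y": 0,"z": 0.001,"wx": 0,"wy": 0,"wz": 0,"hand": 0.75}
    - {"x": 0,"y": 0,"z": 0.001,"wx": 0,"wy": 0,"wz": 0,"hand": 0.75}
    - {"x": 0,"y": 0,"z": -0.03,"wx": 0,"wy": 0,"wz": 0,"hand": 0.75}
    - {"x": 0,"y": 0,"z": -0.085,"wx": 0,"wy": 0,"wz": 0,"hand": 1}
    - {"x": 0,"y": 0,"z": -0.14,"wx": 0,"wy": 0,"wz": 0,"hand": 1}
    - {"x": 0,"y": 0,"z": -0.17,"wx": 0,"wy": 0,"wz": 0,"hand": 1}

```text
time: 18.12
tool_pos: [0.6329, -0.2919, 0.1847]
tool_rot: [3.139, 0.004, 2.057]
contact_force: [-0.0, -0.6, -0.0]
opening: 0.0909
```

```bash
python3 -c "
from wl import *
snap('top','t2')
go(.4545,.0085,.185,90)"
```

```text
t 18.18 pos [ 0.6339 -0.2925  0.1883] yaw 117.9 open 0.0916 -> x 0.350 y -0.018 z 0.000 wz 27.9 dist 0.35
```

Emit:
move_arm:
  deltas:
    - {"x": 0.055,"y": -0.003,"z": 0,"wx": 0,"wy": 0,"wz": 7,"hand": 1}
    - {"x": 0.11,"y": -0.006,"z": 0,"wx": 0,"wy": 0,"wz": 14,"hand": 1}
    - {"x": 0.165,"y": -0.009,"z": 0,"wx": 0,"wy": 0,"wz": 21,"hand": 1}
    - {"x": 0.22,"y": -0.012,"z": 0,"wx": 0,"wy": 0,"wz": 27.9,"hand": 1}
    - {"x": 0.275,"y": -0.014,"z": 0,"wx": 0,"wy": 0,"wz": 27.9,"hand": 1}
    - {"x": 0.32,"y": -0.016,"z": 0,"wx": 0,"wy": 0,"wz": 27.9,"hand": 1}
    - {"x": 0.345,"y": -0.018,"z": 0,"wx": 0,"wy": 0,"wz": 27.9,"hand": 1}
    - {"x": 0.35,"y": -0.018,"z": 0,"wx": 0,"wy": 0,"wz": 27.9,"hand": 1}

```text
time: 19.18
tool_pos: [0.4517, 0.0106, 0.1808]
tool_rot: [3.142, -0.0, 1.573]
contact_force: [-0.7, 0.7, -0.1]
opening: 0.0922
```

```bash
python3 -c "
from wl import *
look('w8',[('c',.4545,.0085,.016,.059,0,0)])
snap('scene','s2')
a=cv2.imread('pics/w8o.png')[100:300,200:440]; b=cv2.imread('pics/s2.png')[230:350,300:480]; c=cv2.imread('pics/t2.png')[200:330,340:480]
f=lambda i:cv2.resize(i,(400,300),interpolation=cv2.INTER_CUBIC)
cv2.imwrite('pics/m1.png',np.vstack([np.hstack([f(a),f(b)]),np.hstack([f(c),f(a)*0])]))
go(.4545,.0085,.0095,90)"
```

```text
t 19.27 pos [0.4527 0.0095 0.1808] yaw 90.0 open 0.0918 -> x -0.001 y 0.002 z 0.171 wz 0.0 dist 0.171
```

View pics/m1.png

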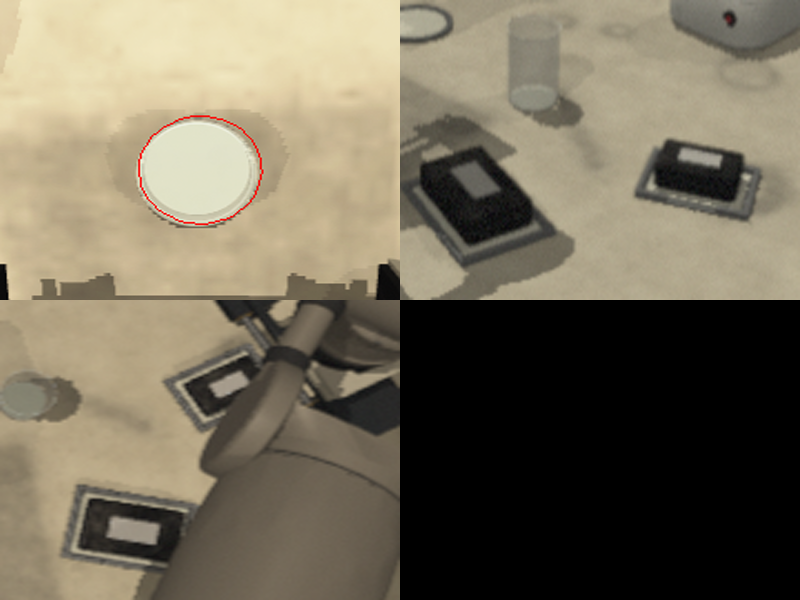

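Both blocks sit inside their nests, and the dish (197,170) matches its outline to about 1.5 mm. Gripping the dish.

Emit:
move_arm:
  deltas:
    - {"x": -0.001,"y": 0,"z": 0.05,"wx": 0,"wy": 0,"wz": 0,"hand": 1}
    - {"x": -0.001,"y": 0,"z": 0.1,"wx": 0,"wy": 0,"wz": 0,"hand": 1}
    - {"x": -0.001,"y": 0,"z": 0.145,"wx": 0,"wy": 0,"wz": 0,"hand": 0.9}
    - {"x": -0.001,"y": 0,"z": 0.165,"wx": 0,"wy": 0,"wz": 0,"hand": 0.85}
    - {"x": -0.001,"y": 0,"z": 0.173,"wx": 0,"wy": 0,"wz": 0,"hand": 0.8}
    - {"x": -0.001,"y": 0,"z": 0.173,"wx": 0,"wy": 0,"wz": 0,"hand": 0.4}
    - {"x": -0.001,"y": 0,"z": 0.173,"wx": 0,"wy": 0,"wz": 0,"hand": 0.4}
    - {"x": -0.001,"y": 0,"z": 0.173,"wx": 0,"wy": 0,"wz": 0,"hand": 0.4}
  grip_force: 15

```text
time: 20.27
tool_pos: [0.453, 0.0084, 0.0085]
tool_rot: [3.14, 0.0, 1.571]
contact_force: [0.1, 1.1, -0.0]
opening: 0.0586
```

Emit:
move_arm:
  deltas:
    - {"x": 0,"y": 0,"z": 0,"wx": 0,"wy": 0,"wz": 0,"hand": 0.4}
    - {"x": 0,"y": 0,"z": 0,"wx": 0,"wy": 0,"wz": 0,"hand": 0.4}
    - {"x": 0,"y": 0,"z": 0,"wx": 0,"wy": 0,"wz": 0,"hand": 0.4}

```text
time: 20.65
tool_pos: [0.453, 0.0085, 0.0084]
tool_rot: [3.14, 0.0, 1.571]
contact_force: [-0.4, 0.2, 6.3]
opening: 0.0586
```

```bash
python3 -c "
from h import *
go(.631,.103,.14,90)"
```

```text
t 20.65 pos [0.453  0.0085 0.0084] yaw 90.0 open 0.0586 -> x 0.095 y 0.178 z -0.131 wz -0.0 dist 0.241
```

Emit:
move_arm:
  deltas:
    - {"x": 0,"y": 0,"z": -0.04,"wx": 0,"wy": 0,"wz": 0,"hand": 0.4}
    - {"x": 0,"y": 0,"z": -0.09,"wx": 0,"wy": 0,"wz": 0,"hand": 0.4}
    - {"x": 0.014,"y": 0.027,"z": -0.125,"wx": 0,"wy": 0,"wz": 0,"hand": 0.4}
    - {"x": 0.038,"y": 0.071,"z": -0.131,"wx": 0,"wy": 0,"wz": 0,"hand": 0.4}
    - {"x": 0.062,"y": 0.116,"z": -0.131,"wx": 0,"wy": 0,"wz": 0,"hand": 0.4}
    - {"x": 0.083,"y": 0.155,"z": -0.131,"wx": 0,"wy": 0,"wz": 0,"hand": 0.4}
    - {"x": 0.095,"y": 0.178,"z": -0.131,"wx": 0,"wy": 0,"wz": 0,"hand": 0.4}
    - {"x": 0.095,"y": 0.178,"z": -0.131,"wx": 0,"wy": 0,"wz": 0,"hand": 0.4}

```text
time: 21.65
tool_pos: [0.631, 0.1043, 0.1379]
tool_rot: [-3.141, -0.0, 1.572]
contact_force: [-0.6, -0.4, 0.6]
opening: 0.0582
```

```bash
python3 -c "
from h import *
go(.631,.103,.011,90)"
```

```text
t 21.65 pos [0.631  0.1043 0.1379] yaw 90.1 open 0.0582 -> x -0.001 y 0.000 z 0.127 wz 0.1 dist 0.127
```

Emit:
move_arm:
  deltas:
    - {"x": -0.001,"y": 0,"z": 0.05,"wx": 0,"wy": 0,"wz": 0,"hand": 0.4}
    - {"x": -0.001,"y": 0,"z": 0.085,"wx": 0,"wy": 0,"wz": 0,"hand": 0.4}
    - {"x": -0.001,"y": 0,"z": 0.108,"wx": 0,"wy": 0,"wz": 0,"hand": 0.4}
    - {"x": -0.001,"y": 0,"z": 0.12,"wx": 0,"wy": 0,"wz": 0,"hand": 0.4}
    - {"x": -0.001,"y": 0,"z": 0.125,"wx": 0,"wy": 0,"wz": 0,"hand": 0.4}
    - {"x": -0.001,"y": 0,"z": 0.127,"wx": 0,"wy": 0,"wz": 0,"hand": 0.4}
    - {"x": -0.001,"y": 0,"z": 0.127,"wx": 0,"wy": 0,"wz": 0,"hand": 0.4}

```text
time: 22.52
tool_pos: [0.6308, 0.1025, 0.0125]
tool_rot: [3.14, -0.0, 1.571]
contact_force: [0.2, 0.3, -0.5]
opening: 0.0581
```

Emit:
move_arm:
  deltas:
    - {"x": 0,"y": 0,"z": 0.0015,"wx": 0,"wy": 0,"wz": 0,"hand": 0.4}
    - {"x": 0,"y": 0,"z": 0.0015,"wx": 0,"wy": 0,"wz": 0,"hand": 0.4}
    - {"x": 0,"y": 0,"z": 0.0015,"wx": 0,"wy": 0,"wz": 0,"hand": 0.85}
    - {"x": 0,"y": 0,"z": 0.0015,"wx": 0,"wy": 0,"wz": 0,"hand": 0.85}
    - {"x": 0,"y": 0,"z": 0.0015,"wx": 0,"wy": 0,"wz": 0,"hand": 0.85}
    - {"x": 0,"y": 0,"z": -0.03,"wx": 0,"wy": 0,"wz": 0,"hand": 0.85}
    - {"x": 0,"y": 0,"z": -0.08,"wx": 0,"wy": 0,"wz": 0,"hand": 1}
    - {"x": 0,"y": 0,"z": -0.13,"wx": 0,"wy": 0,"wz": 0,"hand": 1}

```text
time: 23.52
tool_pos: [0.6301, 0.1025, 0.1429]
tool_rot: [-3.141, -0.0, 1.57]
contact_force: [1.3, 0.9, 0.6]
opening: 0.0904
```

```bash
python3 -c "
from h import *
go(.39,-.02,.26,90)"
```

```text
t 23.52 pos [0.6301 0.1025 0.1429] yaw 90.0 open 0.0904 -> x -0.123 y -0.240 z -0.117 wz -0.0 dist 0.294
```

Retreat clear, then final pictures.

Emit:
move_arm:
  deltas:
    - {"x": -0.02,"y": -0.04,"z": -0.04,"wx": 0,"wy": 0,"wz": 0,"hand": 1}
    - {"x": -0.045,"y": -0.085,"z": -0.06,"wx": 0,"wy": 0,"wz": 0,"hand": 1}
    - {"x": -0.07,"y": -0.13,"z": -0.08,"wx": 0,"wy": 0,"wz": 0,"hand": 1}
    - {"x": -0.09,"y": -0.175,"z": -0.1,"wx": 0,"wy": 0,"wz": 0,"hand": 1}
    - {"x": -0.11,"y": -0.215,"z": -0.115,"wx": 0,"wy": 0,"wz": 0,"hand": 1}
    - {"x": -0.12,"y": -0.235,"z": -0.117,"wx": 0,"wy": 0,"wz": 0,"hand": 1}
    - {"x": -0.12,"y": -0.235,"z": -0.117,"wx": 0,"wy": 0,"wz": 0,"hand": 1}

```text
time: 24.4
tool_pos: [0.3947, -0.0178, 0.2594]
tool_rot: [3.14, 0.0, 1.569]
contact_force: [0.7, -0.9, 0.1]
opening: 0.0918
```

```bash
python3 -c "
from h import *
snap('top','t3'); snap('scene','s3'); p=P('t3')
im=cv2.resize(cv2.imread('pics/t3.png')[170:345,180:480],(1200,700),interpolation=cv2.INTER_CUBIC)
t=cv2.imread('pics/t3.png')[175:335,180:460]; s=cv2.imread('pics/s3.png')[180:360,180:480]
cv2.imwrite('pics/m2.png',np.vstack([cv2.resize(t,(525,300),interpolation=cv2.INTER_CUBIC),cv2.resize(s,(525,300),interpolation=cv2.INTER_CUBIC)]))
print(monitor.observe()['contact_force'],monitor.observe()['time'])"
```

```text
[ 0.08574333  0.12380094 -0.3736808 ] 24.5
```

View pics/m2.png

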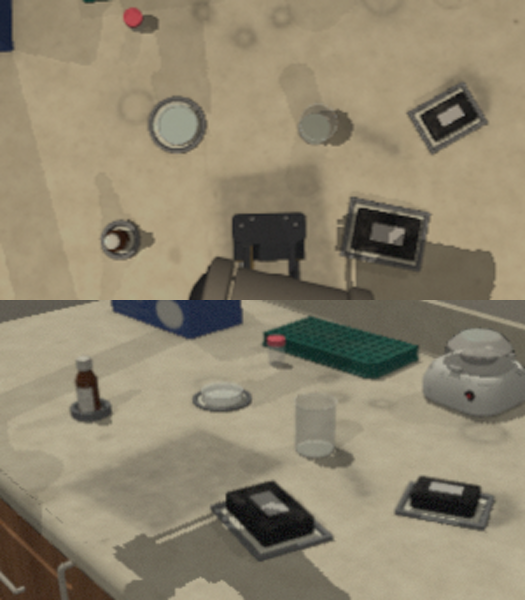

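Top and scene views show the dish, bottle and both blocks inside their nests, with the beaker and jar unmoved. Handing in.

```bash
python3 -c "
from h import *
print(robot.hand_in())"
```

```text
the job is handed in; nothing more can be done
None
```

I placed all four items in their matching nests and handed the job in after about 24.5 s on the robot's clock, out of 106 s allowed. The hand-in reports no verdict, so success is not confirmed.

- **Placing:** The order was large block, bottle, medium block, dish. Each was lowered to about 1–2 mm above the nest floor and then released. The measured contact forces stayed around 6 N or less.
- **Last checks:** The final top and scene pictures show all four items inside their recesses, the blocks lengthwise and the bottle upright. The beaker and the jar look unmoved, and the gripper is open and clear.
- **Disagreements:** Wrist-camera outlines differed from the top-camera estimates by up to about 3 mm. I corrected the bottle socket by 2 mm for this. The large block sits about 3 mm off centre, within its 7 mm clearance.
- **Not measured:** I did not measure final poses in numbers. For the dish and the medium block I relied on the pictures and the arm's position at release.

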